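Clear the lens pile and make up the outgoing stack

TASK

Take the small pile on the lens bench apart: stand the aluminium block upright in the red tray and lay the amber lens flat inside the rim of the round lens stand, setting the lens down rather than dropping it. Then make up the outgoing stack on the green mat, widest first: the grey case centred on the mat with its long side along the mat's, and the blue box centred and squared up on top of the case the same way. Leave the white bottle and the glass jar where they stand.

Things in the scene. Friction and masses are not known exactly. Their poses are not given: they have to be found in the camera images.
- block: Aluminium lens-holding block, loose: an upright round cylinder 30 mm in diameter and 30 mm high with a thin groove round it 20 to 22 mm up. About 60 g. Starts on top of the lens. Origin at the centre of its underside, z up.
- lens: Amber glass lens blank, loose: a flat-topped round disc 46 mm in diameter and 16 mm thick with bevelled rims (straight side from 2 to 14 mm up). About 35 g. Starts lying on the blue box, under the block. Origin at the centre of its underside, z up. It may not fall freely by more than about 15 mm.
- box: Blue plastic lens box with a white line round it, closed, loose: 72 (x) by 50 (y) by 26 mm high. About 90 g. Bottom of the starting pile, on the bench. Origin at the centre of its underside, x along its long side, z up.
- case: Grey hard case with a black panel on its top and two steel latches, closed, loose: 110 (x) by 64 (y) by 30 mm high; the latches stand out 2 mm in appearance only. About 180 g. Starts alone on the bench. Origin at the centre of its underside, x along its long side, z up.
- mat: Green outgoing mat, fixed flat on the bench: 140 (x) by 95 (y) by 2 mm thick. Origin at the centre of its underside, x along its long side.
- stand: Lens stand, fixed: black round foot 84 mm in diameter, steel neck, and a round white table whose flat top is 24 mm above the bench, with a black rim round it of 62 mm inner and 70 mm outer diameter that rises 3 mm above the table (top of rim at 27 mm). Origin at the centre of its underside, z up.
- tray: Red square tray, fixed on the bench: 64 by 64 by 10 mm high outside, walls 4 mm, so 56 by 56 mm inside; floor 4 mm thick. Origin at the centre of its underside, x and y along its sides.
- bottle: Small white bottle with a blue cap, loose bystander, 36 mm in diameter and 95 mm high, not to be moved. Origin at the centre of its underside.
- jar: Small glass jar with a black lid and a paper label, loose bystander, 48 mm in diameter and 55 mm high, not to be moved. Origin at the centre of its underside.

How it is judged:
By the outcome, as a careful person would: the job done as asked, in the order asked, and still so for the second after the job is handed in, with the robot touching nothing.
It also fails if it takes over 109 s, if anything falls off the work surface, if the arm or the gripper's body presses on something with over 40 N, if the wrist force passes 120 N, or if a joint passes its speed limit or range.

ROBOT

A 6-joint arm with a two-finger parallel gripper is mounted at the origin on the work surface. World frame = base frame: x ahead of the robot, y to its left, z up, the work surface at z = 0. Lengths are in m, angles in rad, forces in N, time in s.
With the tool pointing down it reaches from about 0.225 to 0.875 m from the base axis. Payload 3.4 kg.
Tool frame: the origin (TCP) lies between the finger pads; the fingertips stand 22 mm ahead of it and the grasp point (between the pads) lies 3 mm ahead of it (manip.finger_overhang is the distance from the TCP to the fingertips, in m); z points along the fingers, y is the line along which they close (so a half turn about z gives the same grasp; the last joint's range is limited). The gripper opens to 85 mm and grips with 20 to 120 N. Pads are 22 mm wide; open, the fingers measure 114 mm over their backs; the gripper's body (76 mm by 85 mm) begins 54 mm behind the grasp point. The pads swing forward as they close: fully open they stand 13 mm farther back than shut.
Start: joints at [1.206, 0.276, 1.505, -0, 1.361, -0.121], TCP at [0.139, 0.558, 0.253] pointing down, gripper open.
Joint ranges: [-2.89, 2.89], [-0.75, 2.08], [0.22, 2.7], [-1.18, 4.32], [0.11, 2.71], [-2.7, 2.7]. Speed limits (rad/s): [2.57, 2.57, 3.14, 3.14, 3.14, 3.14].

INTERFACE

Orientations are given as a unit quaternion [w, x, y, z].
In Python, from rig import get_state, eyes, order, manip gives the robot as it stands.
- The arm moves only by the tool drive_tool, never from a script. Its argument "rows" is a list of rows, each a list of 4 numbers: the shift along the tool's x, y, z in units of 25 mm (1.0 is 25 mm), then the turn about the tool's z in units of 6 degrees (1.0 is 6 degrees). A call has exactly 8 rows; each row is the pose to reach, as a shift and turn from the pose commanded when the call began, along the tool's axes at that moment; what a row does not reach only later rows make up. A row lasts 1/12 s, in which the tool goes at most 41.7 mm and 7.16 degrees, less where a joint would pass 70% of its speed; a pose out of reach is approached as far as the arm can. A call with a gripper value outside its range is refused whole. "grip" is the finger opening in mm, from 0 to 85.4, set as the call begins (left out, the last holds). The fingers move at their own pace and stop on an object; "newtons" is the grip in N (left out, the last holds). Time passes only in rows, so rows that repeat a pose let the fingers close, or fill a call up. It gives the time, the measured TCP pose, the force, the opening and the grip force at its end, in the units of the state.
- get_state(): the state, without advancing time (a new reading comes with each control period).
- eyes.get_image(name): name is "scene" or "top" or "wrist"; returns (picture, depth): 420x560x3 uint8, red, green, blue; 420x560 float32, m along the optical axis (not along the pixel's ray), 0 where there is no reading.
- eyes.camera_info(name): a dict with "fx", "fy", "cx", "cy" (pixels), "R" (3x3) and "t" (3): a world point X has camera coordinates R X + t. Camera axes: x right, y down, z forward; pixel columns grow to the right and rows downward; lengths in m; the calibration is good to about 2 mm. The wrist camera is an equidistant fisheye: a pixel r from the principal point sees the ray r / f radians off the axis. A picture is of the moment at which its call begins: read the wrist's pose just before it. camera_info takes no time and is no camera call; for the wrist camera it gives the pose at the moment of the call.
- order.sign_off(): hands the job in; it is judged then, once.
The state is a dict: "clock": time; "qpos": joint angles; "qd": joint speeds; "effort": joint torques, N m; "position": TCP position; "ee_rot": TCP orientation; "contact_force": force on the tool from outside, world axes, zero at the start; "moment": the same for the moment, N m; "width": finger opening in m; "gripper_force": force on a finger pad.
Only numpy, scipy, OpenCV 4.12 (cv2) and the standard library are available. Lean on these libraries where they do the work, as an engineer would, in place of code of your own. Each camera call takes 0.05 s, during which the arm holds its last target. There are 200 camera calls.

## Working session

There is one attempt and no reset: what is moved stays moved. The work goes in short steps, Python scripts to look and compute and a tool call to move; the robot and the scene stay as the last step left them, time stands still between calls to the robot, and variables do not carry over. Pictures are saved under pics/ and viewed, at most 14 in all, crops included, and the job is handed in when it is done.

Besides the shell and the picture viewer there is one more tool, called after "Call:" as a command line: name --pt "numbers of a row" for each row, then --argument value for the rest. drive_tool: Moves the arm, as the interface text tells. Its arguments: {"type":"object","properties":{"rows":{"type":"array","items":{"type":"array","items":{"type":"number"}}},"grip":{"type":"number"},"newtons":{"type":"number"}},"required":["rows"]}

```bash
ls; mkdir -p pics; python3 - <<'E'
from rig import get_state, eyes, manip
import cv2,numpy as np
s=get_state();print(s)
print(manip.finger_overhang)
for n in ("top","scene"):
    im,d=eyes.get_image(n);c=eyes.camera_info(n)
    np.savez(f"pics/{n}0.npz",im=im,d=d,**c)
    print(n,c)
    cv2.imwrite(f"pics/{n}0.png",cv2.cvtColor(im,cv2.COLOR_RGB2BGR))
E
```

```text
pics
{'clock': 0.0, 'qpos': array([ 1.20600749e+00,  2.76606245e-01,  1.50614848e+00, -3.56959311e-06,
        1.36072964e+00, -1.21009980e-01]), 'qd': array([-0.00186869, -0.00016025, -0.00041575,  0.00078072, -0.00091184,
        0.00091053]), 'effort': array([ 8.47640531e-04, -4.16773546e+01, -2.45809579e+01, -5.57784142e-05,
        1.11370784e-02, -8.80442940e-06]), 'position': array([0.13861906, 0.55752061, 0.25242716]), 'ee_rot': array([-2.25801925e-04,  1.21587409e-01,  9.92580278e-01, -9.18512185e-04]), 'contact_force': array([-0.08213003,  0.08120229,  0.14040215]), 'moment': array([0.02379671, 0.01816897, 0.02767711]), 'gripper_force': 0.0, 'width': 0.08546256053281591}
0.022
top {'fx': 499.83626464827114, 'fy': 499.83626464827114, 'cx': 273.7665937502105, 'cy': 215.43972246029858, 'R': array([[-0.00146563, -0.99996857, -0.00779129],
       [-0.99616889,  0.00214123, -0.087424  ],
       [ 0.08743794,  0.00763331, -0.99614072]]), 't': array([-0.03962386,  0.52976253,  1.12971496])}
scene {'fx': 462.9445396785694, 'fy': 462.9445396785694, 'cx': 277.1089727240993, 'cy': 209.95312831919705, 'R': array([[-0.52477029,  0.85096493,  0.0217908 ],
       [ 0.49928382,  0.32842803, -0.8017797 ],
       [-0.68944311, -0.40987037, -0.59722229]]), 't': array([ 0.31334687, -0.22424765,  1.33533868])}
```

View pics/top0.png

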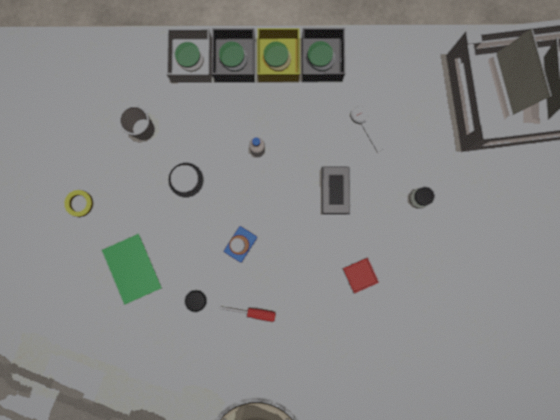

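View pics/scene0.png

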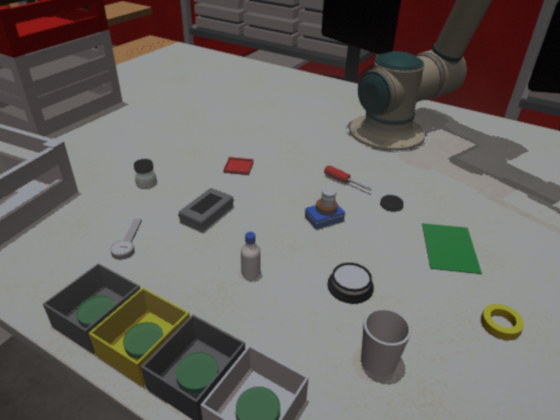

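Top view: pile at (240,244), case (335,190), mat (131,269), stand (185,180), tray (361,275), bottle (257,146) and jar (422,197). The scene view shows the same pieces, with the pile at (325,207), case (206,209), mat (451,247), stand (351,280) and tray (239,165).

```bash
cat > h.py <<'E'
import numpy as np, cv2
from rig import get_state, eyes
def grab(n,tag):
    c=eyes.camera_info(n); im,d=eyes.get_image(n)
    np.savez(f"pics/{n}{tag}.npz",im=im,d=d,**c); return im,d,c
def load(n,tag):
    z=np.load(f"pics/{n}{tag}.npz"); return z['im'],z['d'],z
def rays(c,uv,fish=False):
    uv=np.atleast_2d(np.array(uv,float)); x=(uv-[c['cx'],c['cy']])/[float(c['fx']),float(c['fy'])]
    if fish:
        r=np.linalg.norm(x,axis=1,keepdims=True)+1e-12
        v=np.hstack([x/r*np.sin(r),np.cos(r)])
    else: v=np.hstack([x,np.ones((len(x),1))])
    return -c['R'].T@c['t'], v@c['R']
def onplane(c,uv,z,fish=False):
    o,v=rays(c,uv,fish); return o+v*((z-o[2])/v[:,2])[:,None]
def world(c,uv,d,fish=False):
    o,v=rays(c,uv,fish)
    if fish:v=v/(v@c['R'][2])[:,None]
    return o+v*np.array(d)[:,None]
def tri(cs):  # [(c,uv,fish)...] -> point, residual
    A=np.zeros((3,3));b=np.zeros(3);L=[]
    for c,uv,f in cs:
        o,v=rays(c,uv,f);v=v[0]/np.linalg.norm(v[0]);P=np.eye(3)-np.outer(v,v);A+=P;b+=P@o;L.append((o,P))
    X=np.linalg.solve(A,b);return X,max(np.linalg.norm(P@(X-o)) for o,P in L)
def rect(P):  # min-area rectangle in mm: centre, long-side yaw
    (c,(w,h),a)=cv2.minAreaRect((P[:,:2]*1000).astype(np.float32))
    if h>w:w,h,a=h,w,a+90
    return np.round(c,1),round(w,1),round(h,1),round((a+90)%180-90,1)
def blob(m,near):
    n,l,st,ce=cv2.connectedComponentsWithStats(m.astype(np.uint8))
    i=1+np.argmin(np.linalg.norm(ce[1:]-near,axis=1)+1000*(st[1:,4]<40)); return l==i
E
cat > m.py <<'E'
from h import *
tops={'mat':(131,269),'tray':(361,275),'box':(240,244),'case':(335,190),'stand':(185,180),'bottle':(257,146),'jar':(422,197)}
scn={'mat':(451,247),'tray':(239,165),'box':(325,215),'case':(206,209),'stand':(351,280),'bottle':(250,260),'jar':(145,175)}
for n,pos in (('top',tops),('scene',scn)):
    im,d,c=load(n,'0'); hsv=cv2.cvtColor(im,cv2.COLOR_RGB2HSV); H,S,V=cv2.split(hsv)
    col={'mat':(H>45)&(H<75)&(S>120),'tray':((H<8)|(H>172))&(S>120),'box':(H>105)&(H<125)&(S>110)}
    vv,uu=np.mgrid[:420,:560]; W=world(c,np.c_[uu.ravel(),vv.ravel()],d.ravel()).reshape(420,560,3); W[d==0]=0
    print(n,'bench z',np.median(W[:,:,2][d>0]))
    for k,p in pos.items():
        x,y=p; w=W[y-25:y+25,x-25:x+25]; ok=w[...,2]>(0.012 if k not in('mat','tray') else -1)
        hm=np.zeros(d.shape,bool); hm[max(0,y-40):y+40,x-40:x+40]=(W[...,2]>.010)[max(0,y-40):y+40,x-40:x+40]
        m=blob(col[k] if k in('mat','tray') else hm,p); P=W[m]
        z=np.percentile(P[:,2],[5,50,95,99])
        print(k,m.sum(),'z',np.round(z,4),'mean',np.round(P.mean(0),4),rect(P))
        if k in('box',):
            for lo,hi in((.018,.030),(.036,.048),(.06,.08)):
                Q=P[(P[:,2]>lo)&(P[:,2]<hi)]
                if len(Q)>5: print('   ',lo,len(Q),np.round(np.median(Q,0),4),rect(Q))
        if k in('case','stand'):
            Q=P[P[:,2]>.02]; print('   top',len(Q),np.round(np.median(Q,0),4),rect(Q))
im,d,c=load('top','0')
a=cv2.resize(im[120:330,90:450],None,fx=2.2,fy=2.2,interpolation=cv2.INTER_CUBIC)
cv2.imwrite('pics/topcrop.png',cv2.cvtColor(a,cv2.COLOR_RGB2BGR))
E
python3 m.py
```

```text
top bench z 0.0006308209043868196
mat 585 z [-0.0013  0.0026  0.0061  0.0074] mean [0.4041 0.3165 0.0027] (array([220.1, 186.9]), 571.4, 83.0, 32.1)
tray 675 z [0.0003 0.0046 0.0109 0.0127] mean [ 0.389  -0.2383  0.0049] (array([ 223.8, -115.6]), 497.8, 77.8, -36.2)
box 702 z [0.0227 0.0292 0.0736 0.0756] mean [0.4638 0.0361 0.0396] (array([464.4,  37.7]), 73.0, 51.2, -32.4)
    0.018 357 [0.4686 0.0345 0.026 ] (array([464.6,  37.6]), 72.7, 51.2, -32.4)
    0.036 175 [0.4656 0.0333 0.0421] (array([462.5,  39. ]), 43.3, 43.1, 89.8)
    0.06 144 [0.4603 0.0399 0.0725] (array([460.3,  41. ]), 28.7, 26.4, -89.5)
case 1367 z [0.0249 0.0299 0.0338 0.0354] mean [ 0.5874 -0.1818  0.0296] (array([ 588.5, -183.4]), 109.8, 66.8, -0.5)
   top 1330 [ 0.5876 -0.1821  0.03  ] (array([ 588. , -183.2]), 107.4, 66.8, -0.1)
stand 745 z [0.0206 0.0248 0.0292 0.031 ] mean [0.6166 0.1682 0.0248] (array([616.5, 168.3]), 71.4, 70.3, 18.8)
   top 717 [0.6171 0.1683 0.0249] (array([616.3, 169.1]), 69.5, 68.8, 44.9)
bottle 251 z [0.0205 0.0646 0.0963 0.0991] mean [ 0.6812 -0.0024  0.0643] (array([685.1,  -1.6]
[... 669 characters left out ...]
.1)
    0.06 168 [0.4664 0.0424 0.0724] (array([461. ,  40.2]), 30.0, 28.7, 14.6)
case 1306 z [0.0131 0.0306 0.0329 0.0338] mean [ 0.5986 -0.1757  0.0276] (array([ 590. , -182.3]), 113.5, 66.0, 0.1)
   top 1104 [ 0.5977 -0.1768  0.0309] (array([ 589.6, -182.4]), 112.6, 65.7, 0.5)
stand 1032 z [0.0207 0.0255 0.0289 0.0301] mean [0.6194 0.1689 0.0254] (array([617.5, 168.2]), 71.0, 69.7, 38.4)
   top 1000 [0.6186 0.1688 0.0255] (array([617.5, 168.2]), 71.0, 69.7, 38.4)
bottle 723 z [0.015  0.0554 0.0953 0.0967] mean [0.696  0.0042 0.0538] (array([691.2,   2.6]), 35.1, 28.1, -33.1)
jar 502 z [0.0128 0.0397 0.0571 0.058 ] mean [ 0.5784 -0.371   0.0385] (array([ 573. , -377.3]), 46.7, 46.1, -84.4)
```

```bash
cat > m2.py <<'E'
from h import *
for n,pm,pt in (('top',(131,269),(361,275)),('scene',(451,247),(239,165))):
    im,d,c=load(n,'0'); H,S,V=cv2.split(cv2.cvtColor(im,cv2.COLOR_RGB2HSV))
    for k,m,p,z in(('mat',(H>45)&(H<75)&(S>120),pm,.002),('tray',((H<8)|(H>172))&(S>120),pt,.010)):
        m=blob(m,p); v,u=np.nonzero(m)
        P=onplane(c,np.c_[u,v],z); print(n,k,m.sum(),np.round(P[:,:2].mean(0)*1000,1),rect(P))
    print('measured mat z',)
# triangulate mat/tray corners
def corners(n,p,k,z):
    im,d,c=load(n,'0'); H,S,V=cv2.split(cv2.cvtColor(im,cv2.COLOR_RGB2HSV))
    m=(H>45)&(H<75)&(S>120) if k=='mat' else ((H<8)|(H>172))&(S>120)
    v,u=np.nonzero(blob(m,p)); P=onplane(c,np.c_[u,v],z)
    b=cv2.boxPoints(cv2.minAreaRect((P[:,:2]*1000).astype(np.float32)))/1000
    b=b[np.lexsort((b[:,0],))]; X=np.c_[b,np.full(4,z)]@c['R'].T+c['t']; return c,np.c_[X[:,0]/X[:,2]*c['fx']+c['cx'],X[:,1]/X[:,2]*c['fy']+c['cy']]
for k,pt,ps,z in(('mat',(131,269),(451,247),.002),('tray',(361,275),(239,165),.01)):
    c1,a=corners('top',pt,k,z);c2,b=corners('scene',ps,k,z)
    for i in range(4): print(k,np.round(tri([(c1,a[i],0),(c2,b[i],0)])[0],4))
E
python3 m2.py
```

```text
top mat 585 [405.5 317.8] (array([403.7, 301.7]), 132.8, 66.5, 23.8)
top tray 675 [ 392.7 -239.6] (array([ 393. , -239.5]), 60.4, 59.8, 23.6)
measured mat z
scene mat 2022 [412.2 294.1] (array([408.5, 292.2]), 136.1, 92.2, 23.9)
scene tray 322 [ 397.5 -237.5] (array([ 397.3, -238. ]), 64.7, 62.3, 24.5)
measured mat z
mat [0.3294 0.3059 0.0028]
mat [0.3605 0.2327 0.0043]
mat [4.508e-01 3.608e-01 3.000e-04]
mat [0.4814 0.2874 0.0011]
tray [ 0.3532 -0.2244  0.0087]
tray [ 0.3779 -0.2804  0.0082]
tray [ 0.4084 -0.2004  0.0058]
tray [ 0.4333 -0.2566  0.0053]
```

View pics/topcrop.png

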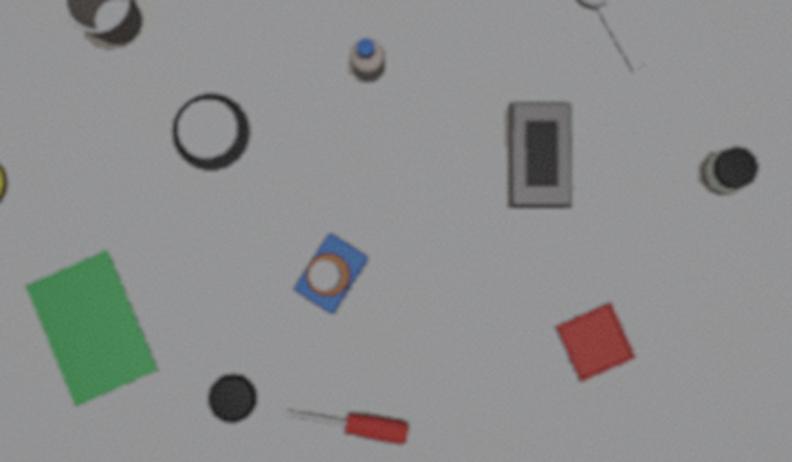

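Crop: block at (323,275) on the amber lens ring (327,274) on the blue box (331,273); mat, tray, case and stand are all clear of obstacles. Now I'll approach the block, with a planning helper.

```bash
cat >> h.py <<'E'
from scipy.spatial.transform import Rotation as Ro
def go(x,y,z,yawY=None):  # mm, deg of tool y (mod 180) -> units for drive_tool
    s=get_state(); q=s['ee_rot']; R=Ro.from_quat([q[1],q[2],q[3],q[0]]).as_matrix()
    p=s['position']; d=R.T@(np.array([x,y,z])/1000-p)/.025
    cur=np.degrees(np.arctan2(R[1,1],R[0,1])); t=0
    if yawY is not None:
        t=-((yawY-cur+90)%180-90)/6
    tilt=np.degrees(np.arccos(-R[2,2]))
    print('t',round(s['clock'],2),'pos',np.round(p*1000,1),'yawY',round(cur,1),'tilt',round(tilt,2),'w',round(s['width']*1000,1),'F',np.round(s['contact_force'],1),'gf',round(s['gripper_force'],1))
    print('UNITS',np.round(d,3),'turn',round(t,2),'q6',round(s['qpos'][5],2))
E
python3 -c "
from h import *
go(460.6,40.4,170,67)"
```

```text
t 0.1 pos [138.7 557.6 252.5] yawY 76.0 tilt 0.09 w 85.4 F [ 0.7  0.1 -0.1] gf 0.0
UNITS [-17.491 -16.961   3.326] turn 1.5 q6 -0.12
```

Call:
drive_tool --pt "-1.1 -1.1 0.2 0.2" --pt "-2.2 -2.1 0.4 0.4" --pt "-3.3 -3.2 0.6 0.6" --pt "-4.4 -4.2 0.8 0.8" --pt "-5.5 -5.3 1.0 1.0" --pt "-6.6 -6.4 1.2 1.2" --pt "-7.7 -7.5 1.4 1.4" --pt "-8.8 -8.5 1.6 1.5" --grip 85 --newtons 40

```text
clock: 0.77
position: [0.301, 0.2966, 0.2129]
ee_rot: [-0.0, 0.199, 0.98, -0.0]
contact_force: [0.9, 0.2, -0.1]
width: 0.0849
gripper_force: 0.0
```

```bash
python3 -c "
from h import *
go(460.6,40.4,170,67)"
```

```text
t 0.77 pos [301.  296.6 212.9] yawY 67.0 tilt 0.04 w 84.9 F [ 0.9  0.2 -0.1] gf 0.0
UNITS [-9.88  -6.94   1.717] turn 0.0 q6 -0.56
```

Call:
drive_tool --pt "-1.3 -0.9 0.2 0" --pt "-2.6 -1.8 0.4 0" --pt "-3.9 -2.7 0.6 0" --pt "-5.2 -3.6 0.8 0" --pt "-6.5 -4.5 1.0 0" --pt "-7.8 -5.4 1.3 0" --pt "-9.0 -6.3 1.6 0" --pt "-9.88 -6.94 1.72 0"

```text
clock: 1.43
position: [0.4615, 0.0397, 0.1693]
ee_rot: [-0.0, 0.2, 0.98, -0.0]
contact_force: [0.6, 0.5, -0.2]
width: 0.0847
gripper_force: 0.0
```

```bash
python3 - <<'E'
from h import *
go(460.6,40.4,90,67)
im,d,c=grab('wrist','1'); print({k:np.round(c[k],3) for k in c})
cv2.imwrite('pics/w1.png',cv2.cvtColor(im,cv2.COLOR_RGB2BGR))
E
```

```text
t 1.43 pos [461.5  39.7 169.3] yawY 66.9 tilt 0.07 w 84.7 F [ 0.6  0.5 -0.2] gf 0.0
UNITS [0.042 0.014 3.17 ] turn -0.01 q6 -1.23
{'fx': np.float64(325.192), 'fy': np.float64(325.192), 'cx': np.float64(274.994), 'cy': np.float64(207.681), 'R': array([[ 0.392,  0.92 , -0.001],
       [ 0.87 , -0.37 ,  0.327],
       [ 0.301, -0.129, -0.945]]), 't': array([-0.218, -0.402,  0.168])}
```

View pics/w1.png

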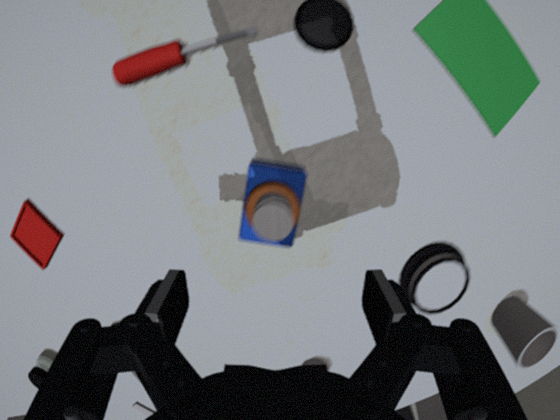

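Wrist view: block top (273,218), lens (274,204) and box (272,203) just ahead of the fingers (tips at about 178,275 and 374,275); tray at (37,235), stand at (437,278), mat at (480,60).

```bash
cat > w.py <<'E'
from h import *
def cloud(tag,n='wrist'):
    im,d,c=load(n,tag); vv,uu=np.mgrid[:420,:560]
    W=world(c,np.c_[uu.ravel(),vv.ravel()],d.ravel(),n=='wrist').reshape(420,560,3); W[d==0]=np.nan
    return im,d,c,W
def circ(P):
    (c,r)=cv2.minEnclosingCircle((P[:,:2]*1000).astype(np.float32)); return np.round(c,1),round(2*r,1)
E
python3 - <<'E'
from w import *
im,d,c,W=cloud('1')
near=np.zeros(d.shape,bool);near[150:255,230:315]=1
z=W[...,2]
for lo,hi in((.068,.076),(.038,.045),(.023,.029)):
    P=W[near&(z>lo)&(z<hi)]; print(lo,len(P),np.round(np.median(P,0),4),circ(P),rect(P))
m=near&(z>.068);v,u=np.nonzero(m)
P=onplane(c,np.c_[u,v],.072,True);print('block by ray',circ(P))
print('bench',np.nanmedian(z))
# fingertips
f=np.zeros(d.shape,bool);f[265:300,150:190]=1;f[265:300,360:400]=1
P=W[f&(z>.08)];print('tip z min',np.nanpercentile(P[:,2],[0.5,5,20]))
E
```

```text
0.068 1249 [0.4614 0.04   0.0719] (array([462.3,  40. ]), 30.4) (array([462.2,  39.8]), 30.0, 28.3, -22.6)
0.038 885 [0.4528 0.0446 0.0416] (array([463.5,  38.5]), 45.4) (array([460.6,  39.9]), 44.3, 38.8, 67.0)
0.023 1875 [0.4501 0.0396 0.0257] (array([465.6,  36.7]), 84.7) (array([465.5,  36.7]), 72.2, 49.2, -32.5)
block by ray (array([461.4,  39.6]), 30.7)
bench 0.0002873153136915829
tip z min [0.16046796 0.16275222 0.16712009]
```

Call:
drive_tool --pt "0 0 0.7 0" --pt "0 0 1.4 0" --pt "0 0 2.1 0" --pt "0 0 2.8 0" --pt "0 0 3.4 0" --pt "0 0 3.8 0" --pt "0 0 4.05 0" --pt "0 0 4.05 0" --grip 60

```text
clock: 2.15
position: [0.4596, 0.0428, 0.0678]
ee_rot: [-0.002, 0.199, 0.98, -0.0]
contact_force: [-0.1, -0.3, -0.0]
width: 0.0601
gripper_force: 0.0
```

Call:
drive_tool --pt "0 0 0 0" --pt "0 0 0 0" --pt "0 0 0 0" --pt "0 0 0 0" --pt "0 0 0 0" --pt "0 0 0 0" --pt "0 0 0 0" --pt "0 0 0 0" --grip 22 --newtons 30

```text
clock: 2.82
position: [0.4615, 0.0426, 0.0699]
ee_rot: [0.001, 0.199, 0.98, 0.0]
contact_force: [-0.3, 0.8, 6.6]
width: 0.0284
gripper_force: 30.1
```

```bash
python3 - <<'E'
from h import *
go(460.6,40.4,150,67)
im,d,c=grab('wrist','2');go(460.6,40.4,150,67)
cv2.imwrite('pics/w2.png',cv2.cvtColor(im,cv2.COLOR_RGB2BGR))
E
```

```text
t 2.82 pos [461.5  42.6  69.9] yawY 67.0 tilt 0.11 w 28.4 F [-0.3  0.8  6.6] gf 30.1
UNITS [-0.008 -0.091 -3.205] turn 0.01 q6 -1.23
t 2.87 pos [461.5  42.6  69.9] yawY 67.0 tilt 0.12 w 28.9 F [-0.2  0.2  5.7] gf 30.1
UNITS [-0.009 -0.092 -3.205] turn 0.0 q6 -1.23
```

View pics/w2.png

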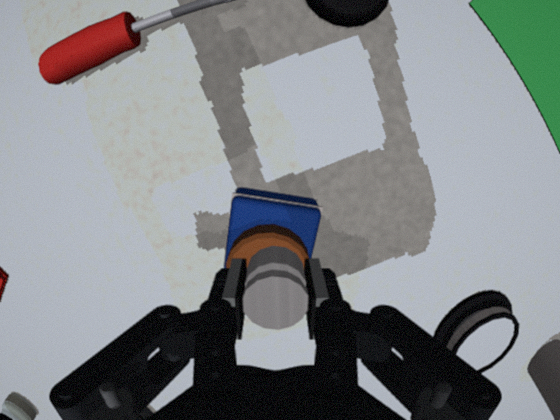

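The block (275,290) is held between the pads, with the lens just behind it undisturbed. Lifting.

Call:
drive_tool --pt "0 0 -0.1 0" --pt "0 0 -0.3 0" --pt "0 0 -0.7 0" --pt "0 0 -1.2 0" --pt "0 0 -1.8 0" --pt "0 0 -2.4 0" --pt "0 0 -2.8 0" --pt "0 0 -3.0 0"

```text
clock: 3.53
position: [0.4613, 0.0425, 0.1455]
ee_rot: [0.001, 0.199, 0.98, 0.0]
contact_force: [1.2, 0.4, -0.6]
width: 0.0289
gripper_force: 29.6
```

```bash
python3 - <<'E'
from w import *
go(395,-239,120,69)
grab('wrist','3');im,d,c,W=cloud('3'); z=W[...,2]; H,S,V=cv2.split(cv2.cvtColor(im,cv2.COLOR_RGB2HSV))
print(np.nanmedian(z))
for nm,m in(('blue',(H>105)&(H<125)&(S>110)),('red',((H<8)|(H>172))&(S>120)),('green',(H>45)&(H<75)&(S>120)),('amber',(H>8)&(H<20)&(S>100))):
    v,u=np.nonzero(m); print(nm,m.sum(),(np.c_[u,v].mean(0)) if m.sum() else '', rect(W[m&(z<.2)]) if m.sum()>9 else '',np.nanmedian(z[m]))
cv2.imwrite('pics/w3.png',cv2.cvtColor(im,cv2.COLOR_RGB2BGR))
E
```

```text
t 3.53 pos [461.3  42.5 145.5] yawY 67.0 tilt 0.13 w 28.9 F [ 1.2  0.4 -0.6] gf 29.6
UNITS [ -1.951 -11.404   1.015] turn -0.33 q6 -1.23
0.0003542907987852395
blue 5584 [275.0243553  300.63538682] (array([473.4, -89.5]), 594.6, 326.8, 87.3) 0.1801805067420693
red 4979 [112.84073107 181.13034746] (array([441.7, -81.8]), 573.6, 307.8, 86.6) 0.02044943810726947
green 11071 [460.20531117 102.821606  ] (array([552.2,   5.1]), 736.1, 319.5, -64.7) 0.002099778658958912
amber 3130 [271.56485623 238.17571885] (array([455.1, -82.5]), 592.8, 305.0, 83.7) 0.04195583326924496
```

View pics/w3.png

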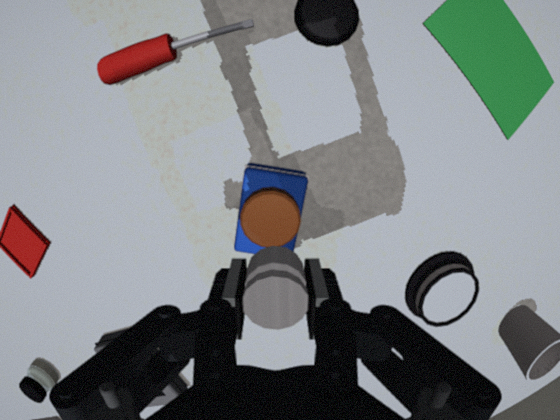

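The block is held clear at (277,290); the lens lies alone on the box at (270,217); tray at (25,241), stand at (443,288).

Call:
drive_tool --pt "-0.2 -1.2 0 0" --pt "-0.5 -2.7 0 0" --pt "-0.7 -4.2 0 0" --pt "-1.0 -5.8 0 0" --pt "-1.3 -7.4 0.1 -0.1" --pt "-1.5 -9.0 0.3 -0.2" --pt "-1.8 -10.4 0.6 -0.3" --pt "-1.97 -11.4 1.0 -0.33"

```text
clock: 4.25
position: [0.3943, -0.2422, 0.1188]
ee_rot: [0.001, 0.183, 0.983, -0.001]
contact_force: [1.1, -0.1, -0.9]
width: 0.0291
gripper_force: 29.8
```

```bash
python3 - <<'E'
from w import *
go(394.5,-239,33.5,69)
im,d,c,W=cloud('3'); z=W[...,2]; H,S,V=cv2.split(cv2.cvtColor(im,cv2.COLOR_RGB2HSV))
nr=np.zeros(d.shape,bool);nr[155:250,230:320]=1
m=nr&(H>3)&(H<22)&(S>90)&(z>.039)&(z<.044); print('lens',circ(W[m]),np.nanmedian(z[m]))
m=nr&(z>.022)&(z<.03);print('box',rect(W[m]))
nr=np.zeros(d.shape,bool);nr[245:330,395:485]=1
m=nr&(z>.021)&(z<.03);print('stand',circ(W[m]),rect(W[m]),np.nanpercentile(z[m],[10,50,90]))
m=(H>45)&(H<75)&(S>120)&(z<.01);print('mat',rect(W[m]))
im,d,c=grab('wrist','4');im,d,c,W=cloud('4'); z=W[...,2]; H,S,V=cv2.split(cv2.cvtColor(im,cv2.COLOR_RGB2HSV))
m=blob(((H<8)|(H>172))&(S>120)&(z<.02),(275,220)); print('tray',rect(W[m]),np.nonzero(m)[1].mean(),np.nonzero(m)[0].mean())
cv2.imwrite('pics/w4.png',cv2.cvtColor(im,cv2.COLOR_RGB2BGR))
E
```

```text
t 4.25 pos [ 394.3 -242.2  118.8] yawY 68.9 tilt 0.11 w 29.1 F [ 1.1 -0.1 -0.9] gf 29.8
UNITS [0.043 0.128 3.411] turn -0.01 q6 -1.9
lens (array([463.4,  38.8]), 45.1) 0.04183658924929809
box (array([464.6,  37.3]), 69.9, 49.5, -32.4)
stand (array([618.5, 167.7]), 73.3) (array([617.8, 167.5]), 71.8, 70.4, 64.7) [0.02318337 0.02422147 0.02702752]
mat (array([476.7, 242.5]), 296.6, 239.9, 2.9)
tray (array([ 393.2, -244.3]), 66.5, 61.8, -66.4) 272.59422666885354 206.35738887977695
```

Call:
drive_tool --pt "0 0.06 0.6 0" --pt "0 0.06 1.3 0" --pt "0 0.06 2.0 0" --pt "0 0.06 2.6 0" --pt "0 0.06 3.0 0" --pt "0 0.06 3.25 0" --pt "0 0.06 3.4 0" --pt "0 0.06 3.44 0"

```text
clock: 4.97
position: [0.3951, -0.2372, 0.0324]
ee_rot: [-0.001, 0.182, 0.983, 0.0]
contact_force: [0.2, -0.5, -0.2]
width: 0.0289
gripper_force: 29.8
```

Call:
drive_tool --pt "0 0 0 0" --pt "0 0 0.02 0" --pt "0 0 0.02 0" --pt "0 0 0.02 0" --pt "0 0 0.02 0" --pt "0 0 0.02 0" --pt "0 0 0.02 0" --pt "0 0 0.02 0"

```text
clock: 5.63
position: [0.3954, -0.2377, 0.0326]
ee_rot: [0.0, 0.182, 0.983, -0.0]
contact_force: [-0.8, -0.2, -1.2]
width: 0.0289
gripper_force: 29.8
```

Call:
drive_tool --pt "0 0 0.03 0" --pt "0 0 0.05 0" --pt "0 0 0.05 0" --pt "0 0 0.05 0" --pt "0 0 0.05 0" --pt "0 0 0.05 0" --pt "0 0 0.05 0" --pt "0 0 0.05 0"

```text
clock: 6.3
position: [0.3955, -0.2377, 0.0319]
ee_rot: [0.0, 0.182, 0.983, -0.0]
contact_force: [-0.9, 2.0, 6.6]
width: 0.0293
gripper_force: 30.5
```

Call:
drive_tool --pt "0 0 0 0" --pt "0 0 0 0" --pt "0 0 0 0" --pt "0 0 0 0" --pt "0 0 -0.3 0" --pt "0 0 -1.0 0" --pt "0 0 -1.9 0" --pt "0 0 -2.8 0" --grip 48

```text
clock: 6.97
position: [0.395, -0.2373, 0.1021]
ee_rot: [-0.001, 0.182, 0.983, 0.0]
contact_force: [0.5, -0.1, 0.1]
width: 0.048
gripper_force: 0.0
```

```bash
python3 - <<'E'
from w import *
go(463.4,38.8,130,67)
im,d,c=grab('wrist','5');im,d,c,W=cloud('5'); z=W[...,2]
nr=np.zeros(d.shape,bool);nr[130:330,200:350]=1
m=nr&(z>.025)&(z<.05);print('block',circ(W[m]),np.nanpercentile(z[m],[10,50,90]))
cv2.imwrite('pics/w5.png',cv2.cvtColor(im,cv2.COLOR_RGB2BGR))
E
```

```text
t 6.97 pos [ 395.  -237.3  102.1] yawY 69.0 tilt 0.09 w 48.0 F [ 0.5 -0.1  0.1] gf 0.0
UNITS [ 1.403 11.293 -1.109] turn 0.34 q6 -1.9
block (array([ 397.8, -237.7]), 30.6) [0.03292501 0.03388333 0.03468025]
```

View pics/w5.png

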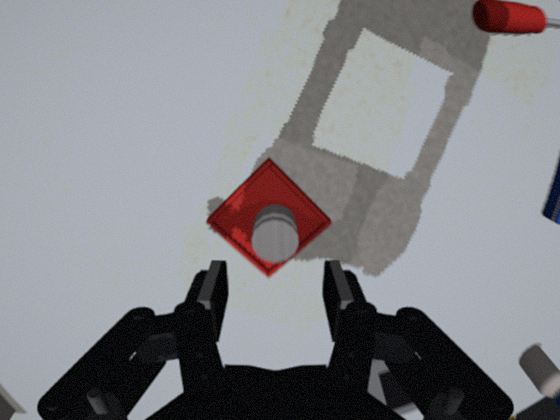

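Block stands upright in the tray at (275,232), top at 34 mm. Next the lens.

Call:
drive_tool --pt "0.1 0.9 -0.5 0" --pt "0.3 2.4 -0.9 0" --pt "0.5 4.0 -1.1 0" --pt "0.7 5.6 -1.1 0.1" --pt "0.9 7.2 -1.1 0.2" --pt "1.1 8.8 -1.1 0.3" --pt "1.3 10.3 -1.1 0.34" --pt "1.4 11.3 -1.1 0.34" --grip 80

```text
clock: 7.68
position: [0.4641, 0.0418, 0.1293]
ee_rot: [0.0, 0.199, 0.98, 0.001]
contact_force: [0.3, 0.0, -0.1]
width: 0.0799
gripper_force: 0.0
```

Call:
drive_tool --pt "0 0 0.5 0" --pt "0 0 1.0 0" --pt "0 0 1.5 0" --pt "0 0 1.7 0" --pt "0 0 1.8 0" --pt "0 0 1.8 0" --pt "0 0 1.8 0" --pt "0 0 1.8 0"

```text
clock: 8.35
position: [0.4645, 0.0384, 0.0845]
ee_rot: [0.001, 0.2, 0.98, 0.0]
contact_force: [0.2, -0.8, 0.2]
width: 0.0799
gripper_force: 0.0
```

```bash
python3 - <<'E'
from w import *
go(463.4,38.8,50.5,67)
im,d,c=grab('wrist','6');im,d,c,W=cloud('6'); z=W[...,2]; H,S,V=cv2.split(cv2.cvtColor(im,cv2.COLOR_RGB2HSV))
m=blob((H>3)&(H<22)&(S>90)&(z>.038)&(z<.046),(275,260)); v,u=np.nonzero(m); print('lens',circ(W[m]),np.nanmedian(z[m]),u.mean(),v.mean(),circ(onplane(c,np.c_[u,v],.0415,True)))
E
```

```text
t 8.35 pos [464.5  38.4  84.5] yawY 66.9 tilt 0.08 w 79.9 F [ 0.2 -0.8  0.2] gf 0.0
UNITS [ 0.047 -0.003  1.358] turn -0.01 q6 -1.24
lens (array([463.3,  38.5]), 45.7) 0.04185088620212518 273.1426318161334 248.92857142857142 (array([462.8,  39. ]), 45.6)
```

Call:
drive_tool --pt "0.04 0 0.3 0" --pt "0.05 0 0.7 0" --pt "0.05 0 1.0 0" --pt "0.05 0 1.2 0" --pt "0.05 0 1.3 0" --pt "0.05 0 1.36 0" --pt "0.05 0 1.36 0" --pt "0.05 0 1.36 0"

```text
clock: 9.07
position: [0.463, 0.0391, 0.0499]
ee_rot: [0.0, 0.2, 0.98, 0.0]
contact_force: [0.5, 0.1, -0.9]
width: 0.0805
gripper_force: 0.0
```

Call:
drive_tool --pt "0 0 0 0" --pt "0 0 0 0" --pt "0 0 0 0" --pt "0 0 0 0" --pt "0 0 0 0" --pt "0 0 0 0" --pt "0 0 0 0" --pt "0 0 0 0" --grip 40 --newtons 25

```text
clock: 9.73
position: [0.463, 0.0391, 0.0503]
ee_rot: [0.0, 0.2, 0.98, 0.0]
contact_force: [-0.8, -0.3, 5.7]
width: 0.0444
gripper_force: 25.5
```

Call:
drive_tool --pt "0 0 -0.1 0" --pt "0 0 -0.3 0" --pt "0 0 -0.7 0" --pt "0 0 -1.2 0" --pt "0 0 -1.6 0" --pt "0 0 -1.9 0" --pt "0 0 -2.0 0" --pt "0 0 -2.0 0"

```text
clock: 10.4
position: [0.4632, 0.0391, 0.1004]
ee_rot: [0.001, 0.2, 0.98, 0.0]
contact_force: [-1.1, -0.5, -0.3]
width: 0.0449
gripper_force: 25.6
```

```bash
python3 - <<'E'
from w import *
go(617.5,168,100,67)
im,d,c=grab('wrist','7');im,d,c,W=cloud('7'); z=W[...,2]; H,S,V=cv2.split(cv2.cvtColor(im,cv2.COLOR_RGB2HSV))
a=(H>3)&(H<22)&(S>90)&(z>.05)
m=blob(a,(275,290));print(m.sum(),'lens',circ(W[m]),np.nanpercentile(z[m],[5,50,95]))
nr=np.zeros(d.shape,bool);nr[240:360,390:520]=1
m=nr&(z>.021)&(z<.03);print('stand',circ(W[m]),rect(W[m]))
nr[:]=0;nr[120:260,200:340]=1
m=nr&(z>.022)&(z<.03);print('box',rect(W[m]))
cv2.imwrite('pics/w7.png',cv2.cvtColor(im,cv2.COLOR_RGB2BGR))
E
```

```text
t 10.4 pos [463.2  39.1 100.4] yawY 67.0 tilt 0.09 w 44.9 F [-1.1 -0.5 -0.3] gf 25.6
UNITS [-3.665  7.159  0.025] turn -0.0 q6 -1.23
6480 lens (array([464.6,  39.4]), 47.3) [0.08566954 0.09182736 0.09283128]
stand (array([618.1, 167.3]), 73.6) (array([616.4, 171. ]), 73.4, 62.3, 25.0)
box (array([459.9,  40.2]), 58.8, 49.8, -32.6)
```

View pics/w7.png

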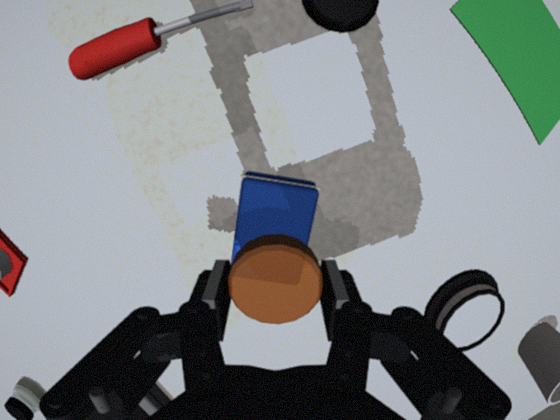

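The lens (276,280) is held flat. Carrying it to the stand (463,310).

Call:
drive_tool --pt "-0.4 0.8 -0.2 0" --pt "-1.0 2.0 -0.3 0" --pt "-1.6 3.2 -0.3 0" --pt "-2.3 4.4 -0.3 0" --pt "-2.8 5.5 -0.2 0" --pt "-3.3 6.4 0 0" --pt "-3.6 7.0 0.3 0" --pt "-3.67 7.16 0.6 0"

```text
clock: 11.12
position: [0.6195, 0.1699, 0.0834]
ee_rot: [0.001, 0.199, 0.98, 0.001]
contact_force: [-0.2, -0.3, -0.7]
width: 0.0446
gripper_force: 25.7
```

Call:
drive_tool --pt "0 0 0.2 0" --pt "0 0 0.2 0" --pt "0 0 0.2 0" --pt "0 0 0.2 0" --pt "0 0 0.2 0" --pt "0 0 0.2 0" --pt "0 0 0.2 0" --pt "0 0 0.2 0"

```text
clock: 11.78
position: [0.6173, 0.1678, 0.0803]
ee_rot: [0.0, 0.2, 0.98, 0.0]
contact_force: [0.8, 0.1, -0.7]
width: 0.0446
gripper_force: 25.7
```

```bash
python3 - <<'E'
from w import *
go(617.2,168.2,49,67)
im,d,c=grab('wrist','8');im,d,c,W=cloud('8'); z=W[...,2]; H,S,V=cv2.split(cv2.cvtColor(im,cv2.COLOR_RGB2HSV))
a=(H>3)&(H<22)&(S>90)&(z>.04)
m=blob(a,(275,290));print(m.sum(),'lens',circ(W[m]),np.nanpercentile(z[m],[5,50,95]))
im,d,c=grab('top','8');im,d,c,W=cloud('8','top');z=W[...,2];H,S,V=cv2.split(cv2.cvtColor(im,cv2.COLOR_RGB2HSV))
E
```

```text
t 11.78 pos [617.3 167.8  80.3] yawY 67.0 tilt 0.04 w 44.6 F [ 0.8  0.1 -0.7] gf 25.7
UNITS [0.009 0.014 1.252] turn -0.01 q6 -1.01
6602 lens (array([618.8, 168.1]), 47.2) [0.06431081 0.07165418 0.07268459]
```

Call:
drive_tool --pt "0 0 0.2 0" --pt "0 0 0.5 0" --pt "0 0 0.8 0" --pt "0 0 1.0 0" --pt "0 0 1.15 0" --pt "0 0 1.22 0" --pt "0 0 1.25 0" --pt "0 0 1.25 0"

```text
clock: 12.55
position: [0.6172, 0.168, 0.0485]
ee_rot: [-0.0, 0.2, 0.98, 0.0]
contact_force: [-0.4, -0.2, -0.5]
width: 0.0449
gripper_force: 25.7
```

Call:
drive_tool --pt "0 0 0.01 0" --pt "0 0 0.02 0" --pt "0 0 0.03 0" --pt "0 0 0.04 0" --pt "0 0 0.04 0" --pt "0 0 0.04 0" --pt "0 0 0.04 0" --pt "0 0 0.04 0"

```text
clock: 13.22
position: [0.6176, 0.168, 0.0483]
ee_rot: [0.001, 0.2, 0.98, 0.0]
contact_force: [0.1, -1.0, 5.5]
width: 0.0446
gripper_force: 26.2
```

Contact (5.5 N): the lens is seated. Releasing gently; opening stays modest.

Call:
drive_tool --pt "0 0 0 0" --pt "0 0 0 0" --pt "0 0 0 0" --pt "0 0 0 0" --pt "0 0 -0.3 0" --pt "0 0 -1.0 0" --pt "0 0 -1.9 0" --pt "0 0 -2.8 0" --grip 65

```text
clock: 13.88
position: [0.6168, 0.1679, 0.1181]
ee_rot: [-0.001, 0.2, 0.98, -0.0]
contact_force: [0.3, 0.2, -0.2]
width: 0.0648
gripper_force: 0.0
```

```bash
python3 - <<'E'
from w import *
go(588.8,-182.8,130,90)
im,d,c=grab('wrist','9');im,d,c,W=cloud('9'); z=W[...,2]; H,S,V=cv2.split(cv2.cvtColor(im,cv2.COLOR_RGB2HSV))
a=(H>3)&(H<22)&(S>90)&(z>.03)&(z<.06)
m=blob(a,(275,250));print(m.sum(),'lens',circ(W[m]),np.nanpercentile(z[m],[5,50,95]))
cv2.imwrite('pics/w9.png',cv2.cvtColor(im,cv2.COLOR_RGB2BGR))
E
```

```text
t 13.88 pos [616.8 167.9 118.1] yawY 67.0 tilt 0.08 w 64.8 F [ 0.3  0.2 -0.2] gf 0.0
UNITS [ -4.457 -13.348  -0.47 ] turn -3.84 q6 -1.01
3392 lens (array([618.9, 168.1]), 46.6) [0.03780105 0.03978889 0.04085866]
```

View pics/w9.png

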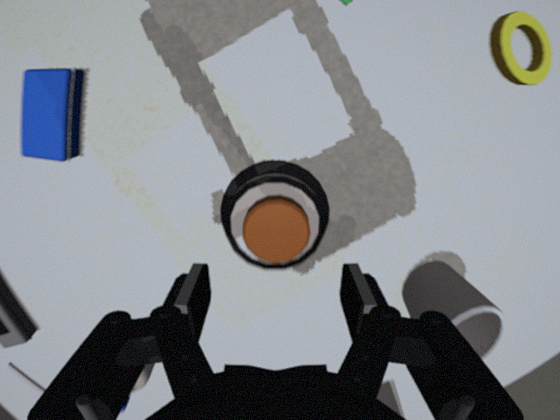

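The lens (277,230) lies flat inside the rim. On to the case, raised above the bottle.

Call:
drive_tool --pt "-0.3 -0.8 -0.8 -0.4" --pt "-0.8 -2.2 -1.3 -0.9" --pt "-1.3 -3.8 -1.5 -1.4" --pt "-1.8 -5.3 -1.5 -1.9" --pt "-2.3 -6.8 -1.5 -2.4" --pt "-2.8 -8.3 -1.5 -2.9" --pt "-3.3 -9.8 -1.5 -3.4" --pt "-3.8 -11.3 -1.5 -3.84" --grip 85

```text
clock: 14.6
position: [0.5938, -0.131, 0.1556]
ee_rot: [0.0, -0.001, 1.0, -0.0]
contact_force: [0.2, 0.5, 0.1]
width: 0.085
gripper_force: 0.0
```

Call:
drive_tool --pt "0.1 -0.8 0 0" --pt "0.1 -1.6 0 0" --pt "0.15 -2.0 0 0" --pt "0.17 -2.1 0.2 0" --pt "0.17 -2.1 0.5 0" --pt "0.17 -2.1 0.8 0" --pt "0.17 -2.1 1.0 0" --pt "0.17 -2.1 1.0 0"

```text
clock: 15.27
position: [0.5889, -0.1798, 0.128]
ee_rot: [-0.002, -0.001, 1.0, 0.001]
contact_force: [-1.1, -0.0, 0.2]
width: 0.0853
gripper_force: 0.0
```

```bash
python3 - <<'E'
from w import *
go(588.8,-182.8,26,90)
im,d,c=grab('wrist','10');im,d,c,W=cloud('10'); z=W[...,2]
nr=np.zeros(d.shape,bool);nr[100:330,190:360]=1
m=blob(nr&(z>.022)&(z<.036),(275,230));print(m.sum(),'case',rect(W[m]),np.nanpercentile(z[m],[5,50,95]),np.nonzero(m)[0].min(),np.nonzero(m)[0].max())
# long edges by line fit on both sides
P=W[m]*1000
for s in(0,1):
    bins=np.arange(P[:,0].min()+8,P[:,0].max()-8,4);E=[]
    for b in bins:
        q=P[(P[:,0]>=b)&(P[:,0]<b+4)][:,1]
        if len(q)>5:E.append((b+2,q.max() if s else q.min()))
    E=np.array(E);k=np.polyfit(E[:,0],E[:,1],1);print('edge',s,'yaw',np.degrees(np.arctan(k[0])),'y at 589',np.polyval(k,589))
cv2.imwrite('pics/w10.png',cv2.cvtColor(im,cv2.COLOR_RGB2BGR))
E
```

```text
t 15.27 pos [ 588.9 -179.8  128. ] yawY 90.1 tilt 0.23 w 85.3 F [-1.1 -0.   0.2] gf 0.0
UNITS [-0.011 -0.127  4.081] turn 0.02 q6 -1.98
12163 case (array([ 589.8, -185. ]), 109.7, 66.1, -0.3) [0.02812823 0.03007085 0.03133036] 143 283
edge 0 yaw -0.17702749530697617 y at 589 -216.44233589087295
edge 1 yaw -0.31094448437752514 y at 589 -152.4184591285444
```

View pics/w10.png

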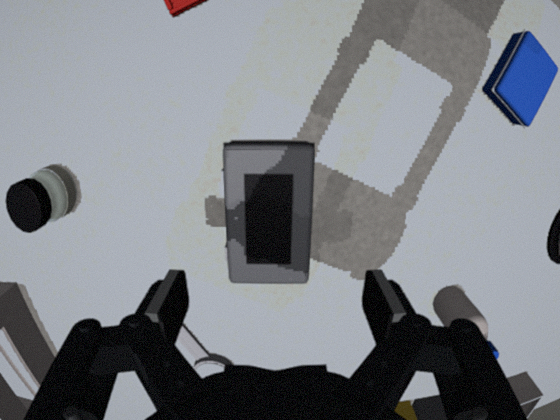

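The case spans (223-314, 143-283), square between the fingers, with the jar at (40,200) and bottle at (460,310) clear. Descending.

Call:
drive_tool --pt "-0.01 -0.13 0.5 0" --pt "-0.01 -0.15 1.0 0" --pt "-0.01 -0.15 1.5 0" --pt "-0.01 -0.15 2.0 0" --pt "-0.01 -0.15 2.3 0.02" --pt "-0.01 -0.15 2.4 0.03" --pt "-0.01 -0.15 2.4 0.03" --pt "-0.01 -0.15 2.4 0.03"

```text
clock: 15.98
position: [0.5906, -0.1853, 0.0705]
ee_rot: [0.0, 0.001, 1.0, -0.0]
contact_force: [-0.6, 1.0, 0.1]
width: 0.0847
gripper_force: 0.0
```

```bash
python3 -c "
from h import *
go(589.2,-183.5,25,89.8)"
```

```text
t 15.98 pos [ 590.6 -185.3   70.5] yawY 89.9 tilt 0.05 w 84.7 F [-0.6  1.   0.1] gf 0.0
UNITS [0.059 0.074 1.82 ] turn 0.01 q6 -1.98
```

Call:
drive_tool --pt "0.03 0.04 0.4 0" --pt "0.06 0.07 0.8 0" --pt "0.06 0.07 1.2 0" --pt "0.06 0.07 1.5 0" --pt "0.06 0.07 1.7 0" --pt "0.06 0.07 1.8 0" --pt "0.06 0.07 1.82 0" --pt "0.06 0.07 1.82 0"

```text
clock: 16.65
position: [0.5887, -0.1837, 0.0243]
ee_rot: [-0.0, 0.001, 1.0, 0.0]
contact_force: [-0.2, -0.1, 0.5]
width: 0.0851
gripper_force: 0.0
```

Call:
drive_tool --pt "0 0 0 0" --pt "0 0 0 0" --pt "0 0 0 0" --pt "0 0 0 0" --pt "0 0 0 0" --pt "0 0 0 0" --pt "0 0 0 0" --pt "0 0 0 0" --grip 55 --newtons 50

```text
clock: 17.32
position: [0.5892, -0.1839, 0.0253]
ee_rot: [0.001, 0.001, 1.0, -0.0]
contact_force: [-0.5, -0.6, 5.8]
width: 0.0631
gripper_force: 57.5
```

Call:
drive_tool --pt "0 0 -0.1 0" --pt "0 0 -0.3 0" --pt "0 0 -0.8 0" --pt "0 0 -1.4 0" --pt "0 0 -2.0 0" --pt "0 0 -2.5 0" --pt "0 0 -2.8 0" --pt "0 0 -2.8 0"

```text
clock: 17.98
position: [0.5893, -0.1839, 0.096]
ee_rot: [0.001, 0.001, 1.0, -0.0]
contact_force: [0.5, -0.5, -1.2]
width: 0.063
gripper_force: 56.8
```

```bash
python3 - <<'E'
from w import *
go(406,296,100,113.9)
im,d,c=grab('wrist','11');im,d,c,W=cloud('11'); z=W[...,2]
nr=np.zeros(d.shape,bool);nr[180:400,190:360]=1
s=get_state();p=s['position']
m=blob(nr&(z>.085)&(z<.108)&(np.abs(W[...,1]-p[1])<.04),(275,270));P=W[m];print('case-TCP',rect(P-p),np.nanpercentile(z[m]-p[2],[5,50,95]), (P[:,0].min()-p[0],P[:,0].max()-p[0]))
E
```

```text
t 17.98 pos [ 589.3 -183.9   96. ] yawY 89.8 tilt 0.15 w 63.0 F [ 0.5 -0.5 -1.2] gf 56.8
UNITS [ 7.389 19.176 -0.195] turn -4.01 q6 -1.98
case-TCP (array([-2.5, -0.7]), 102.7, 78.2, -1.7) [0.00364992 0.00582715 0.00706311] (np.float64(-0.05339941837742024), np.float64(0.049785852694500754))
```

Call:
drive_tool --pt "0.3 0.9 -0.4 -0.3" --pt "0.8 2.2 -0.8 -0.9" --pt "1.4 3.7 -0.9 -1.6" --pt "2.0 5.2 -0.9 -2.3" --pt "2.6 6.7 -0.9 -3.0" --pt "3.2 8.2 -0.9 -3.6" --pt "3.6 9.4 -0.9 -4.0" --pt "3.8 9.8 -0.9 -4.0"

```text
clock: 18.7
position: [0.4909, 0.0653, 0.1159]
ee_rot: [-0.002, -0.208, 0.978, 0.002]
contact_force: [1.0, 0.5, -3.1]
width: 0.0631
gripper_force: 56.7
```

Call:
drive_tool --pt "0.3 0.4 0 0" --pt "0.6 1.0 0 0" --pt "1.0 1.8 0 0" --pt "1.2 2.4 0 0" --pt "1.2 2.5 0 0" --pt "1.2 2.5 0 0" --pt "1.2 2.5 0 0" --pt "1.2 2.5 0 0"

```text
clock: 19.37
position: [0.4427, 0.1059, 0.1171]
ee_rot: [0.001, -0.206, 0.979, -0.0]
contact_force: [1.0, -0.8, -2.3]
width: 0.0629
gripper_force: 56.7
```

```bash
cat > mat.py <<'E'
from w import *
import sys
go(406,296,100,113.9)
im,d,c=grab('wrist',sys.argv[1]);im,d,c,W=cloud(sys.argv[1]); z=W[...,2]; H,S,V=cv2.split(cv2.cvtColor(im,cv2.COLOR_RGB2HSV))
g=(H>45)&(H<75)&(S>100); n,l,st,ce=cv2.connectedComponentsWithStats(g.astype(np.uint8)); i=1+np.argmax(st[1:,4]); m=l==i
print(st[i],ce[i],np.nanpercentile(z[m],[10,50,90])); v,u=np.nonzero(m); P=onplane(c,np.c_[u,v],.002,True); print('mat',rect(P))
cv2.imwrite(f'pics/w{sys.argv[1]}.png',cv2.cvtColor(im,cv2.COLOR_RGB2BGR))
E
python3 mat.py 12
```

```text
t 19.37 pos [442.7 105.9 117.1] yawY 113.8 tilt 0.07 w 62.9 F [ 1.  -0.8 -2.3] gf 56.7
UNITS [-1.722  7.55   0.681] turn -0.02 q6 -1.9
[  414   181   108   140 10077] [467.79110846 246.06976283] [0.00113458 0.00193979 0.00274144]
mat (array([410.2, 291.4]), 140.9, 94.2, 24.0)
```

View pics/w12.png

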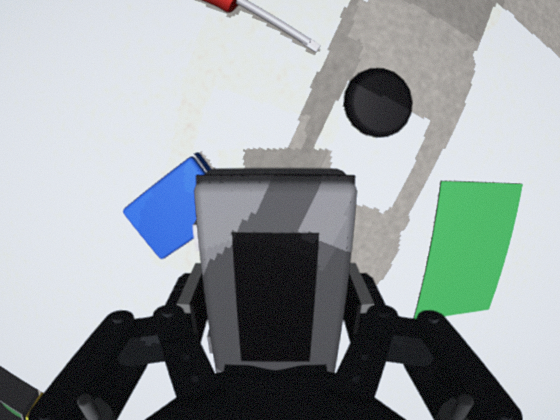

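Mat fully seen (415–522, 181–318), measuring 141×94 at z≈2 mm: centre (410,291), yaw 24°. Move above it.

```bash
python3 -c "
from h import *
go(408.8,291.5,75,113.9)"
```

```text
t 19.42 pos [442.6 105.9 117.1] yawY 113.8 tilt 0.05 w 63.1 F [ 0.1  0.8 -2.9] gf 56.7
UNITS [-1.751  7.34   1.681] turn -0.02 q6 -1.9
```

Call:
drive_tool --pt "-0.2 0.8 0 0" --pt "-0.5 2.0 0 0" --pt "-0.8 3.4 0 0" --pt "-1.1 4.8 0 0" --pt "-1.4 6.0 0.2 0" --pt "-1.6 6.9 0.6 0" --pt "-1.75 7.34 1.2 -0.02" --pt "-1.75 7.34 1.68 -0.02"

```text
clock: 20.08
position: [0.4085, 0.2947, 0.0745]
ee_rot: [0.001, -0.208, 0.978, 0.001]
contact_force: [0.3, -0.8, -2.5]
width: 0.0627
gripper_force: 56.7
```

Call:
drive_tool --pt "0 0 0 0" --pt "0 0 0 0" --pt "0 0 0 0" --pt "0 0 0 0" --pt "0 0 0 0" --pt "0 0 0 0" --pt "0 0 0 0" --pt "0 0 0 0"

```text
clock: 20.75
position: [0.4077, 0.2921, 0.0754]
ee_rot: [0.0, -0.207, 0.978, 0.0]
contact_force: [-0.1, 0.2, -1.6]
width: 0.0633
gripper_force: 56.7
```

```bash
python3 mat.py 13; python3 - <<'E'
from w import *
go(408.8,291.5,28.5,113.9)
s=get_state();p=s['position']
# scene + top views: mat and case-top
for n in('top','scene'):
    im,d,c=grab(n,'13');im,d,c,W=cloud('13',n);z=W[...,2];H,S,V=cv2.split(cv2.cvtColor(im,cv2.COLOR_RGB2HSV))
    g=(H>45)&(H<75)&(S>100);nn,l,st,ce=cv2.connectedComponentsWithStats(g.astype(np.uint8));m=g&(np.linalg.norm(W[...,:2]-[.41,.29],axis=2)<.11)
    v,u=np.nonzero(m);print(n,m.sum(),'mat',rect(onplane(c,np.c_[u,v],.002)))
E
```

```text
t 20.75 pos [407.7 292.1  75.4] yawY 113.9 tilt 0.04 w 63.3 F [-0.1  0.2 -1.6] gf 56.7
UNITS [-0.002  0.171 -0.984] turn 0.0 q6 -1.51
[ 196  125  155   51 6644] [272.83564118 147.00421433] [0.00109231 0.00194345 0.00280409]
mat (array([359.5, 269.6]), 94.1, 30.4, -66.1)
t 20.8 pos [407.6 292.1  75.3] yawY 113.9 tilt 0.03 w 62.7 F [ 0.2  0.3 -2.3] gf 56.7
UNITS [-0.031 -0.041  1.871] turn 0.01 q6 -1.51
top 775 mat (array([408.1, 311.5]), 150.9, 124.5, 24.3)
scene 1573 mat (array([408.4, 292.2]), 138.5, 93.1, 24.0)
```

View pics/w13.png

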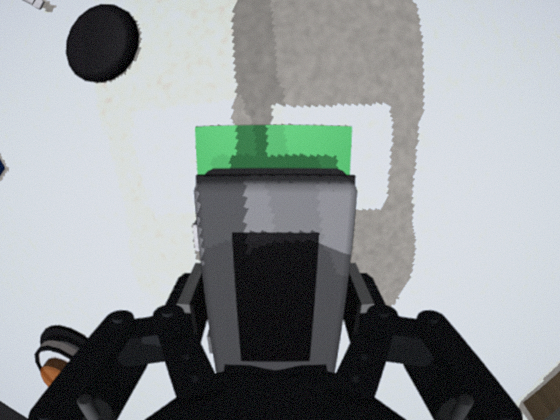

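The mat strip ahead of the case (196–351, 125–176) puts the mat centre at (409.6,291.8), as before. Lowering.

Call:
drive_tool --pt "-0.02 -0.04 0.4 0" --pt "-0.03 -0.04 0.8 0" --pt "-0.03 -0.04 1.2 0" --pt "-0.03 -0.04 1.5 0" --pt "-0.03 -0.04 1.7 0" --pt "-0.03 -0.04 1.8 0" --pt "-0.03 -0.04 1.87 0" --pt "-0.03 -0.04 1.87 0"

```text
clock: 21.57
position: [0.4086, 0.2916, 0.028]
ee_rot: [-0.0, -0.208, 0.978, -0.0]
contact_force: [0.5, -0.8, -1.4]
width: 0.0631
gripper_force: 56.8
```

Call:
drive_tool --pt "0 0 0.01 0" --pt "0 0 0.02 0" --pt "0 0 0.03 0" --pt "0 0 0.04 0" --pt "0 0 0.04 0" --pt "0 0 0.04 0" --pt "0 0 0.04 0" --pt "0 0 0.04 0"

```text
clock: 22.23
position: [0.4087, 0.2916, 0.0274]
ee_rot: [0.0, -0.207, 0.978, 0.0]
contact_force: [-0.7, 0.5, -1.8]
width: 0.063
gripper_force: 56.8
```

Call:
drive_tool --pt "0 0 0.02 0" --pt "0 0 0.03 0" --pt "0 0 0.04 0" --pt "0 0 0.04 0" --pt "0 0 0.04 0" --pt "0 0 0.04 0" --pt "0 0 0.04 0" --pt "0 0 0.04 0"

```text
clock: 22.9
position: [0.4087, 0.2916, 0.0273]
ee_rot: [0.0, -0.208, 0.978, 0.0]
contact_force: [-1.5, -0.1, 6.3]
width: 0.063
gripper_force: 58.0
```

Call:
drive_tool --pt "0 0 0 0" --pt "0 0 0 0" --pt "0 0 0 0" --pt "0 0 0 0" --pt "0 0 -0.4 0" --pt "0 0 -1.2 0" --pt "0 0 -2.3 0" --pt "0 0 -3.6 0" --grip 85

```text
clock: 23.57
position: [0.4075, 0.291, 0.1159]
ee_rot: [-0.002, -0.207, 0.978, -0.001]
contact_force: [-0.0, 0.2, -0.4]
width: 0.0853
gripper_force: 0.0
```

```bash
python3 - <<'E'
from w import *
go(465,37.5,130,57.4)
im,d,c=grab('wrist','14');im,d,c,W=cloud('14'); z=W[...,2];H,S,V=cv2.split(cv2.cvtColor(im,cv2.COLOR_RGB2HSV))
near=(np.linalg.norm(W[...,:2]-[.409,.292],axis=2)<.1)
m=blob(near&(z>.026)&(z<.037),(275,230));print('case',rect(W[m]),np.nanpercentile(z[m],[5,50,95]))
cc=np.array(rect(W[m])[0]);C=W[m]
g=near&(H>45)&(H<75)&(S>100);v,u=np.nonzero(g);P=onplane(c,np.c_[u,v],.002,True);print('mat',rect(P))
a=np.radians(24);e=np.array([[np.cos(a),np.sin(a)],[-np.sin(a),np.cos(a)]])
for nm,X in(('case',C),('mat',P)):
    q=(X[:,:2]*1000-[409.5,291.8])@e.T; print(nm,np.round(np.percentile(q,[.3,99.7],axis=0),1))
cv2.imwrite('pics/w14.png',cv2.cvtColor(im,cv2.COLOR_RGB2BGR))
E
```

```text
t 23.57 pos [407.5 291.  115.9] yawY 113.9 tilt 0.24 w 85.3 F [-0.   0.2 -0.4] gf 0.0
UNITS [  2.015 -10.199  -0.556] turn 9.42 q6 -1.51
case (array([410. , 291.4]), 109.7, 66.4, 24.0) [0.03021652 0.03204599 0.03331866]
mat (array([559.7, 355.9]), 897.0, 465.5, -65.7)
case [[-54.2 -32.6]
 [ 54.   32.2]]
mat [[ -69.2 -358.9]
 [ 360.5  366.9]]
```

View pics/w14.png

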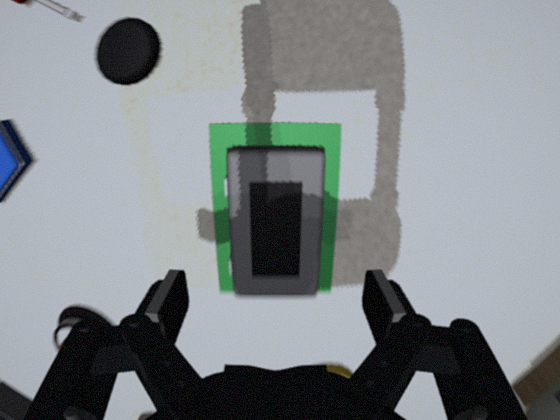

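The case sits centred and square on the mat (225–326, 146–297), yaw 24.0°. Now the box.

Call:
drive_tool --pt "0.2 -0.8 -0.5 1.1" --pt "0.5 -2.1 -0.6 2.2" --pt "0.8 -3.7 -0.6 3.3" --pt "1.1 -5.3 -0.6 4.4" --pt "1.4 -7.0 -0.6 5.6" --pt "1.7 -8.5 -0.6 6.8" --pt "1.9 -9.6 -0.6 8.0" --pt "2.02 -10.2 -0.56 9.1"

```text
clock: 24.28
position: [0.4672, 0.0348, 0.1304]
ee_rot: [0.001, 0.268, 0.963, -0.0]
contact_force: [0.2, 1.0, 0.5]
width: 0.0845
gripper_force: 0.0
```

Call:
drive_tool --pt "0 0 0.2 0.3" --pt "0 0 0.4 0.32" --pt "0 0 0.7 0.32" --pt "0 0 0.9 0.32" --pt "0 0 1.0 0.32" --pt "0 0 1.0 0.32" --pt "0 0 1.0 0.32" --pt "0 0 1.0 0.32"

```text
clock: 24.95
position: [0.4662, 0.0384, 0.1054]
ee_rot: [0.0, 0.28, 0.96, 0.0]
contact_force: [0.6, 0.0, -0.0]
width: 0.0851
gripper_force: 0.0
```

```bash
python3 - <<'E'
from w import *
im,d,c=grab('wrist','15');im,d,c,W=cloud('15'); z=W[...,2]
near=(np.linalg.norm(W[...,:2]-[.465,.037],axis=2)<.06)
m=blob(near&(z>.022)&(z<.032),(275,250));r=rect(W[m]);print('box',r,np.nanpercentile(z[m],[5,50,95]))
go(*r[0],25,r[3]+90)
E
```

```text
box (array([465.5,  36.8]), 71.9, 49.8, -32.5) [0.02438676 0.02582655 0.02686016]
t 25.0 pos [466.3  38.4 105.5] yawY 57.5 tilt 0.04 w 84.9 F [-0.4  0.5 -0.4] gf 0.0
UNITS [-0.005 -0.07   3.222] turn -0.0 q6 -1.07
```

Call:
drive_tool --pt "0 -0.07 0.6 0" --pt "0 -0.07 1.2 0" --pt "0 -0.07 1.9 0" --pt "0 -0.07 2.5 0" --pt "0 -0.07 2.9 0" --pt "0 -0.07 3.1 0" --pt "0 -0.07 3.22 0" --pt "0 -0.07 3.22 0"

```text
clock: 25.67
position: [0.4652, 0.0366, 0.0247]
ee_rot: [-0.0, 0.28, 0.96, 0.0]
contact_force: [-0.5, 0.3, 0.2]
width: 0.085
gripper_force: 0.0
```

Call:
drive_tool --pt "0 0 0 0" --pt "0 0 0 0" --pt "0 0 0 0" --pt "0 0 0 0" --pt "0 0 0 0" --pt "0 0 0 0" --pt "0 0 0 0" --pt "0 0 0 0" --grip 42 --newtons 40

```text
clock: 26.33
position: [0.4657, 0.0366, 0.0256]
ee_rot: [0.001, 0.28, 0.96, 0.0]
contact_force: [0.3, -0.3, 6.4]
width: 0.0498
gripper_force: 42.4
```

Call:
drive_tool --pt "0 0 -0.1 0" --pt "0 0 -0.3 0" --pt "0 0 -0.8 0" --pt "0 0 -1.5 0" --pt "0 0 -2.3 0" --pt "0 0 -3.0 0" --pt "0 0 -3.4 0" --pt "0 0 -3.4 0"

```text
clock: 27.0
position: [0.4666, 0.0365, 0.1121]
ee_rot: [0.002, 0.28, 0.96, 0.001]
contact_force: [-0.0, 0.3, -1.4]
width: 0.0493
gripper_force: 41.7
```

```bash
python3 - <<'E'
from w import *
s=get_state();p=s['position'];q=s['ee_rot'];R=Ro.from_quat([q[1],q[2],q[3],q[0]]).as_matrix()
im,d,c=grab('wrist','16');im,d,c,W=cloud('16');H,S,V=cv2.split(cv2.cvtColor(im,cv2.COLOR_RGB2HSV))
T=(W-p)@R*1000
m=blob((H>105)&(H<125)&(S>110)&(np.abs(T[...,2])<6)&(np.abs(T[...,1])<30),(275,270));P=T[m];print('box in tool',np.round(np.percentile(P,[.5,50,99.5],axis=0),1))
go(409.8,291.6,125,114)
E
```

```text
box in tool [[-33.4 -23.5  -1.7]
 [  8.3   0.9  -0.3]
 [ 35.8  25.2   4.1]]
t 27.05 pos [465.7  36.6 110.8] yawY 57.4 tilt 0.16 w 49.3 F [-0.8 -0.5 -0.1] gf 41.7
UNITS [ 7.375  7.395 -0.573] turn -9.43 q6 -1.07
```

Call:
drive_tool --pt "0.5 0.5 -0.5 -0.6" --pt "1.4 1.4 -0.6 -1.7" --pt "2.4 2.4 -0.6 -2.8" --pt "3.5 3.5 -0.6 -3.9" --pt "4.6 4.6 -0.6 -5.0" --pt "5.7 5.7 -0.6 -6.1" --pt "6.7 6.7 -0.6 -7.2" --pt "7.37 7.39 -0.6 -8.3"

```text
clock: 27.72
position: [0.4074, 0.2939, 0.1236]
ee_rot: [-0.001, -0.153, 0.988, 0.0]
contact_force: [1.2, 0.2, -0.8]
width: 0.0491
gripper_force: 41.8
```

Call:
drive_tool --pt "0 0 0.1 -1.0" --pt "0 0 0.4 -1.13" --pt "0 0 0.7 -1.13" --pt "0 0 1.0 -1.13" --pt "0 0 1.2 -1.13" --pt "0 0 1.3 -1.13" --pt "0 0 1.3 -1.13" --pt "0 0 1.3 -1.13"

```text
clock: 28.38
position: [0.4095, 0.291, 0.0922]
ee_rot: [-0.0, -0.207, 0.978, -0.0]
contact_force: [-0.4, 0.3, -0.6]
width: 0.0494
gripper_force: 41.9
```

```bash
python3 - <<'E'
from w import *
go(409.6,291.6,58.4,114)
s=get_state();p=s['position']
im,d,c=grab('wrist','17');im,d,c,W=cloud('17');z=W[...,2]
H,S,V=cv2.split(cv2.cvtColor(im,cv2.COLOR_RGB2HSV))
near=(np.linalg.norm(W[...,:2]-[.409,.292],axis=2)<.1)
m=near&(z>.026)&(z<.037)&(S<60);a=np.radians(24);e=np.array([[np.cos(a),np.sin(a)],[-np.sin(a),np.cos(a)]])
q=(W[m][:,:2]*1000-[409.6,291.6])@e.T;print(m.sum(),'case edges',np.round(np.percentile(q,[.5,99.5],axis=0),1))
m=near&(z>p[2]-.006)&(z<p[2]+.006)&(H>105)&(H<125)&(S>110)
q=(W[m][:,:2]-p[:2])*1000@e.T;print(m.sum(),'box edges rel TCP',np.round(np.percentile(q,[.5,99.5],axis=0),1))
E
```

```text
t 28.38 pos [409.5 291.   92.2] yawY 113.9 tilt 0.02 w 49.4 F [-0.4  0.3 -0.6] gf 41.9
UNITS [-0.016  0.021  1.35 ] turn -0.01 q6 -1.51
5538 case edges [[-54.3 -32.2]
 [-22.7  31.6]]
14361 box edges rel TCP [[-35.2 -24.2]
 [ 34.   24.8]]
```

Call:
drive_tool --pt "-0.02 0.02 0.3 0" --pt "-0.02 0.02 0.6 0" --pt "-0.02 0.02 0.9 0" --pt "-0.02 0.02 1.1 0" --pt "-0.02 0.02 1.25 0" --pt "-0.02 0.02 1.33 0" --pt "-0.02 0.02 1.36 0" --pt "-0.02 0.02 1.37 0"

```text
clock: 29.1
position: [0.4095, 0.2922, 0.0579]
ee_rot: [-0.0, -0.208, 0.978, 0.0]
contact_force: [0.2, 0.4, -0.2]
width: 0.0491
gripper_force: 41.9
```

Call:
drive_tool --pt "0 0 0.01 0" --pt "0 0 0.02 0" --pt "0 0 0.03 0" --pt "0 0 0.04 0" --pt "0 0 0.04 0" --pt "0 0 0.04 0" --pt "0 0 0.04 0" --pt "0 0 0.04 0"

```text
clock: 29.77
position: [0.4097, 0.2922, 0.0576]
ee_rot: [0.0, -0.208, 0.978, 0.0]
contact_force: [-0.4, -1.3, 6.6]
width: 0.049
gripper_force: 42.6
```

Contact made; releasing and retreating.

Call:
drive_tool --pt "0 0 0 0" --pt "0 0 0 0" --pt "0 0 0 0" --pt "0 0 0 0" --pt "0 0 -0.4 0" --pt "0 0 -1.2 0" --pt "0 0 -2.2 0" --pt "0 0 -3.2 0" --grip 75

```text
clock: 30.43
position: [0.409, 0.2918, 0.1373]
ee_rot: [-0.001, -0.208, 0.978, -0.0]
contact_force: [0.1, -0.1, 0.7]
width: 0.0752
gripper_force: 0.0
```

Call:
drive_tool --pt "0 0 -0.5 0" --pt "0 0 -1.0 0" --pt "0 0 -1.5 0" --pt "0 0 -2.0 0" --pt "0 0 -2.0 0" --pt "0 0 -2.0 0" --pt "0 0 -2.0 0" --pt "0 0 -2.0 0"

```text
clock: 31.1
position: [0.4089, 0.2918, 0.186]
ee_rot: [-0.001, -0.208, 0.978, -0.0]
contact_force: [1.4, -0.8, -0.5]
width: 0.075
gripper_force: 0.0
```

```bash
python3 - <<'E'
from w import *
go(409.6,291.6,58.4,114)
im,d,c=grab('wrist','18');im,d,c,W=cloud('18');z=W[...,2]
near=(np.linalg.norm(W[...,:2]-[.409,.292],axis=2)<.09)
for nm,lo,hi in(('box',.053,.064),('case',.026,.037)):
    m=near&(z>lo)&(z<hi);print(nm,rect(W[m]),np.nanmedian(z[m]))
H,S,V=cv2.split(cv2.cvtColor(im,cv2.COLOR_RGB2HSV));m=near&(H>45)&(H<75)&(S>100);print('mat',rect(W[m]))
ims,_,_=grab('scene','18');print(get_state()['clock'])
im2,d2,c2,W2=cloud('18','scene')
for nm,p in(('bottle',(.688,0)),('jar',(.571,-.377))):
    m=(np.linalg.norm(W2[...,:2]-p,axis=2)<.05)&(W2[...,2]>.012);print(nm,rect(W2[m]),'was',rect(cloud('0','scene')[3][m]))
cv2.imwrite('pics/fin.png',cv2.cvtColor(np.hstack([cv2.resize(im,(400,300)),cv2.resize(ims,(400,300))]),cv2.COLOR_RGB2BGR))
E
```

```text
t 31.1 pos [408.9 291.8 186. ] yawY 114.0 tilt 0.12 w 75.0 F [ 1.4 -0.8 -0.5] gf 0.0
UNITS [-0.033 -0.018  5.104] turn 0.0 q6 -1.51
box (array([410. , 292.5]), 72.3, 49.6, 23.9) 0.05779422621819735
case (array([409.9, 291.6]), 110.1, 65.6, 23.7) 0.03161306773777314
mat (array([409.5, 291.6]), 138.9, 138.0, 23.9)
31.2
bottle (array([690.7,   2.8]), 36.0, 27.5, -36.5) was (array([693.7,   1.3]), 31.4, 26.4, -43.3)
jar (array([ 572.7, -377.6]), 46.9, 45.9, 85.7) was (array([ 572.5, -377.7]), 45.2, 39.4, -59.1)
```

View pics/fin.png

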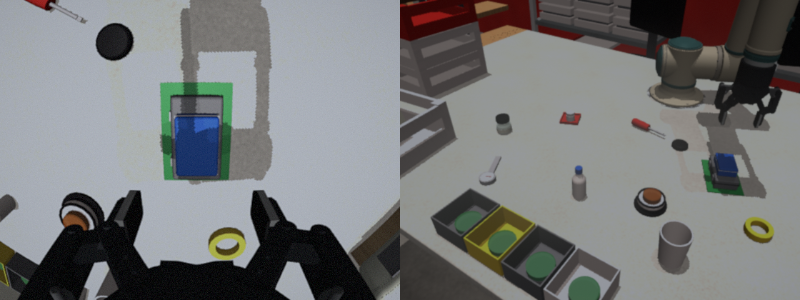

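The final views show the box centred and square on the case on the mat, the lens in the stand, the block in the tray, and the bottle and jar where they were. Handing in.

```bash
python3 -c "
from rig import order
print(order.sign_off())"
```

```text
the job is handed in; nothing more can be done
None
```

The job is handed in at about 31 s: the block stands upright in the tray, the lens lies flat inside the stand's rim, the case and box are centred and squared on the mat to about 1 mm, and the bottle and jar have not moved measurably.

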